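# Hold a spring clip open astride a chromatography plate

## Robot

A 6-joint arm with a two-finger parallel gripper is mounted at the origin on a cart in front of the work surface, level with it; the furniture and walls round the work are solid. World frame = base frame: x ahead of the robot, y to its left, z up, the work surface at z = 0. Lengths are in m, angles in degrees, forces in N, time in s.
With the tool pointing down it reaches from about 0.375 to 0.9 m from the base axis. Payload 3.1 kg.
Tool frame: the origin (TCP) lies on the centre line of the jaws, within the pads' length; the fingertips stand finger_overhang ahead of it and the grasp point (between the pads) lies 5 mm behind it (finger_overhang is the distance from the TCP to the fingertips, in m); z points along the fingers, y is the line along which they close (so a half turn about z gives the same grasp; the last joint's range is limited). The gripper opens to 87 mm and grips with 3 to 60 N. Pads are 19 mm wide; open, the fingers measure 117 mm over their backs; the gripper's body (75 mm by 190 mm) begins 51 mm behind the grasp point.
Start: joints at [-76.576, 30.224, 82.088, -0, 67.689, -10.227], TCP at [0.251, -0.572, 0.237] pointing down, gripper open.
Joint ranges: [-176.69, 176.69], [-43.24, 126.21], [12.49, 139.97], [-82, 262], [0, 151.66], [-163.58, 163.58]. Speed limits (degrees/s): [159.86, 159.86, 180, 180, 180, 180].

## Interface

Orientations are given as a 3x3 rotation matrix whose columns are the frame's x, y, z axes.
In Python, from rig import read_state, capture, calibration, hand_in, finger_overhang gives the robot as it stands.
- The arm moves only by the tool send_rows, never from a script. Its argument "plan" is a list of rows, each a list of 5 numbers: the closure in counts, from 0 (fully open) to 255 (shut), then the shift along the tool's x, y, z in m, then the turn about the tool's z in rad. A call has 1 to 20 rows; each row shifts and turns the commanded pose from where the row before left it, along the tool's axes as they then stand; what a row does not reach is not made up. A row lasts 1/12 s, in which the tool goes at most 41.7 mm and 7.16 degrees, less where a joint would pass 70% of its speed; a pose out of reach is approached as far as the arm can. A call is refused whole if a number of a shift passes 0.0417 or a number of a turn 0.125, either way. A call with a gripper value outside its range is refused whole. The fingers move at their own pace and stop on an object; the grip force is fixed at half the most. Time passes only in rows, so rows that do not move let the fingers close. It gives the time, the measured TCP pose, the force, the opening and the grip force at its end, in the units of the state.
- read_state(): the state, without advancing time (a new reading comes with each control period).
- capture(name): name is "scene" or "top" or "wrist"; returns (picture, depth): 384x512x3 uint8, blue, green, red; 384x512 float32, m along the optical axis (not along the pixel's ray), 0 where there is no reading.
- calibration(name): a dict with "fx", "fy", "cx", "cy" (pixels), "dist_coeffs" ([k1, k2, p1, p2, k3] as OpenCV has them; the pictures are not rectified), "xyz" and "rotation" of the camera in the world. Camera axes: x right, y down, z forward; pixel columns grow to the right and rows downward; lengths in m; the calibration is good to about 2 mm. A picture is of the moment at which its call begins: read the wrist's pose just before it. calibration takes no time and is no camera call; for the wrist camera it gives the pose at the moment of the call.
- hand_in(): hands the job in; it is judged then, once.
The state is a dict: "time_s": time; "joint_positions": joint angles; "qvel": joint speeds; "tau": joint torques, N m; "position": TCP position; "tcp_rot": TCP orientation; "force": force on the tool from outside, world axes, zero at the start; "moment": the same for the moment, N m; "opening": opening from 0.0 (shut) to 1.0 (fully open); "grasp_force": force on a finger pad.
Only numpy, scipy, OpenCV 4.12 (cv2) and the standard library are available. Lean on these libraries where they do the work, as an engineer would, in place of code of your own. Each camera call takes 0.05 s, during which the arm holds its last target. There are 200 camera calls.

## Task

The broad glass plate in the drying rack is about to be hung up by its spring clip, but the tweezers were left lying across the tops of the plates: lift them off and lay them down flat inside the carton lid, without dropping them. Then take the spring clip off the carton lid's wall by squeezing its two handles, and bring it down, square to the plate, over the middle of the broad plate's top edge, one jaw hanging on each side of the glass. Finish there still holding the clip squeezed wide open, its jaws a little way down past the edge but touching neither plate nor rack, so that I can straighten the plate before the clip bites; leave both plates standing in their slots and the other things where they are.

Things in the scene. Friction and masses are not known exactly. Their poses are not given: they have to be found in the camera images.
- rack: Fixed white plastic drying rack, 136 (x) x 58 (y) x 39 mm; origin under its centre, z up. Four slots across its x axis at x = -36, -12, 12, 36 mm, 4 mm wide, slot floor 8 mm and comb tops 32 mm above the worktop; a low wire handle at each x end. The two glass plates stand upright, loose, in the slots at x = -36 and +36 mm, either way round.
- broad_plate_edge (a point): Middle of the top edge of the broad glass plate with a white coat on one face: 100 mm wide (y, along the edge) x 100 mm high x 3 mm thick (x, normal to the faces), 80 g; top edge 108 mm above the worktop. z up.
- narrow_plate_edge (a point): Middle of the top edge of the narrow glass plate: 50 mm wide (y) x 100 mm high x 3 mm thick (x), 50 g, same height as the broad one, 72 mm from it and parallel. z up.
- broad_plate: The broad plate; origin at the middle of its lower edge, axes as at its top edge.
- narrow_plate: The narrow plate; origin at the middle of its lower edge, axes as at its top edge.
- tweezers_mid (a point): Centre of the steel tweezers, 126 (x, their length) x 13 (y) x 8 mm (z), 4 mm above their underside. At the start they lie across the top edges of both plates, crossing near the middle of the edges; between the plates there is free space under them. They can be gripped across their 13 mm width at the centre.
- tweezers: The tweezers; origin at the centre of their underside, axes as above.
- carton: Fixed carton lid used as an open tray, 260 (x) x 200 (y) x 38 mm; origin under its centre, z up; walls and floor 2 mm thick, floor top 2 mm above the worktop, walls 38 mm high. The clip is parked on its long wall at y = +99 mm.
- clip_handles (a point): The steel spring clip (47 g): point on its middle plane between its two curled handle ends when shut. z points up from the jaws to the handles, x the way the jaws gape and the handles are squeezed together, y along the hinge pin. Handle ends: bars of 6.4 mm diameter, 28 mm long (y), at x = +20 and -20 mm when shut (46 mm over all). The pin lies 28 mm below, the jaw lips 62 mm below this point.
- clip: The clip; origin on its hinge pin, axes as at clip_handles, 44 mm over the pin's ends. At the start it is parked upright, jaws biting about 12 mm down over the carton's wall, y along the wall, held only by its bite. Fully squeezed, the handle ends measure about 22 mm over all and stand about 6 mm higher above the pin than when shut; the lips then lie about 31 mm below the pin.
- clip_leaf_a (a joint): Swing of each leaf of the clip from shut, both alike: 0 = lips touching, 0.03 on the carton's wall, 0.40 rad = fully squeezed (hard stop), about 26 mm clear between the lips. About 6 N on each handle starts to open it, about 10 N holds it fully open; it springs shut when let go.
- clip_lip_a (a point): Lip (lower end of the jaw, a bar of 4 mm diameter, 38 mm along y) of one leaf, at its middle; this one swings to the clip's +x, its handle lies on +x too.
- clip_lip_b (a point): The same point of the other leaf, which swings to the clip's -x.
- amber_bottle: Bystander: stoppered amber reagent bottle, 56 mm across, 109 mm high; origin under its centre.
- flask: Bystander: glass conical flask, 64 mm across, 114 mm high; origin under its centre.
- tape: Bystander: roll of tape lying flat, 72 mm across, 18 mm high; origin under its centre.
- pen: Bystander: marker pen lying, 139 mm long (x), 16 mm thick; origin under its centre.

How it is judged (in metres and radians):
On the way, in this order (a step that is already met when the one before it is completed fails the run):
1. the tweezers lie flat in the carton lid, let go (x of tweezers_mid in the frame of carton between -0.1 and 0.1 m and y of tweezers_mid in the frame of carton between -0.085 and 0.085 m and z of tweezers_mid in the frame of carton below 0.016 m and angle between tweezers_mid's own z axis and vertical below 0.15 rad and contact force between tweezers and the fingers below 0.1 N and linear speed of tweezers below 0.02 m/s), for 0.2 s.
2. the clip is squeezed open and lifted clear of the carton's wall (value of joint clip_leaf_a above 0.15 rad and height (world z) of clip_lip_a above 0.045 m and contact force between clip and the fingers above 1 N), for 0.1 s.
At the end, for the whole second after the job is handed in: Fingers hold the clip still, leaves over 0.22 rad open, a lip each side of the broad plate: over 4.5 mm from its mid-plane, 6-27 mm below its edge, within 15 mm of its middle, square, touching neither plate nor rack. Plate upright within 12 mm of its start; tweezers flat in the carton, let go (all of step 1 and ((x of clip_lip_a in the frame of broad_plate_edge above 0.0045 m and x of clip_lip_b in the frame of broad_plate_edge below -0.0045 m and z of clip_lip_a in the frame of broad_plate_edge between -0.027 and -0.006 m and z of clip_lip_b in the frame of broad_plate_edge between -0.027 and -0.006 m and y of clip_lip_a in the frame of broad_plate_edge between -0.015 and 0.015 m and y of clip_lip_b in the frame of broad_plate_edge between -0.015 and 0.015 m) or (x of clip_lip_b in the frame of broad_plate_edge above 0.0045 m and x of clip_lip_a in the frame of broad_plate_edge below -0.0045 m and z of clip_lip_a in the frame of broad_plate_edge between -0.027 and -0.006 m and z of clip_lip_b in the frame of broad_plate_edge between -0.027 and -0.006 m and y of clip_lip_a in the frame of broad_plate_edge between -0.015 and 0.015 m and y of clip_lip_b in the frame of broad_plate_edge between -0.015 and 0.015 m)) and value of joint clip_leaf_a above 0.22 rad and z of clip_handles in the frame of broad_plate_edge above 0.025 m and angle between the x axis of clip and the x axis of broad_plate_edge, either way round below 0.22 rad and angle between clip's own z axis and vertical below 0.26 rad and contact force between clip and the fingers above 2 N and contact force between clip and broad_plate below 0.2 N and contact force between clip and narrow_plate below 0.2 N and contact force between clip and rack below 0.1 N and linear speed of clip below 0.02 m/s and angle between broad_plate_edge's own z axis and vertical below 0.1 rad and distance of broad_plate from where it was at the start of the episode below 0.012 m); the arm keeps its last pose, push and grip.
It fails at once if a glass plate is knocked out of place or tilted (distance of any of broad_plate, narrow_plate from where it was at the start of the episode above 0.015 m or angle between any of broad_plate_edge, narrow_plate_edge's own z axis and vertical above 0.15 rad).
It fails at once if the clip presses hard on a glass plate (over 5 N) (contact force between clip and broad_plate above 5 N or contact force between clip and narrow_plate above 5 N).
It fails at once if the tweezers are dropped or thrown (faster than 0.8 m/s out of the fingers) (linear speed of tweezers above 0.8 m/s and contact force between tweezers and the fingers below 0.05 N).
It fails at once if a bystander (amber bottle, conical flask, tape roll, pen) is moved by more than 3 cm (distance of any of amber_bottle, flask, tape, pen from where it was at the start of the episode above 0.03 m).
It also fails if it takes over 51 s, if anything falls off the work surface, if the arm or the gripper's body presses on something with over 40 N, if the wrist force passes 120 N, or if a joint passes its speed limit or range.

## Working session

There is one attempt and no reset: what is moved stays moved. The work goes in short steps, Python scripts to look and compute and a tool call to move; the robot and the scene stay as the last step left them, time stands still between calls to the robot, and variables do not carry over. Pictures are saved under pics/ and viewed, at most 10 in all, crops included, and the job is handed in when it is done.

Besides the shell and the picture viewer there is one more tool, called after ">>>" as a command line: name --pt "numbers of a row" for each row, then --argument value for the rest. send_rows: Moves the arm, as the interface text tells. Its arguments: {"type":"object","properties":{"plan":{"type":"array","items":{"type":"array","items":{"type":"number"}}}},"required":["plan"]}

```bash
mkdir -p pics
cat > h.py <<'E'
import numpy as np, cv2
from rig import *
def snap(name):
    c=calibration(name); im,d=capture(name)
    np.savez('/tmp/%s.npz'%name,im=im,d=d); import pickle; pickle.dump(c,open('/tmp/%s.pkl'%name,'wb'))
    return im,d,c
def load(name):
    import pickle
    z=np.load('/tmp/%s.npz'%name); return z['im'],z['d'],pickle.load(open('/tmp/%s.pkl'%name,'rb'))
def ray(c,u,v):
    K=np.array([[c['fx'],0,c['cx']],[0,c['fy'],c['cy']],[0,0,1.]])
    p=cv2.undistortPoints(np.array([[[u,v]]],float),K,np.array(c['dist_coeffs'],float))[0,0]
    return np.array(c['rotation']).reshape(3,3)@np.array([p[0],p[1],1.])
def atz(c,u,v,z):
    r=ray(c,u,v); o=np.array(c['xyz']); return o+r*(z-o[2])/r[2]
def atd(c,d,u,v,k=1):
    w=d[v-k:v+k+1,u-k:u+k+1]; w=w[w>0]
    return np.array(c['xyz'])+ray(c,u,v)*np.median(w) if len(w) else None
def cloud(c,d):
    v,u=np.mgrid[0:d.shape[0],0:d.shape[1]]
    K=np.array([[c['fx'],0,c['cx']],[0,c['fy'],c['cy']],[0,0,1.]])
    p=cv2.undistortPoints(np.stack([u,v],-1).reshape(-1,1,2).astype(float),K,np.array(c['dist_coeffs'],float)).reshape(-1,2)
    P=np.c_[p,np.ones(len(p))]@np.array(c['rotation']).reshape(3,3).T*d.reshape(-1,1)+np.array(c['xyz'])
    P[d.reshape(-1)<=0]=np.nan
    return P.reshape(*d.shape,3)
E
python3 - <<'E'
from h import *
np.set_printoptions(precision=4,suppress=True)
s=read_state(); print(finger_overhang if not callable(finger_overhang) else finger_overhang(), s['position'],s['tcp_rot'],s['opening'])
for n in('top','scene'):
    im,d,c=snap(n); cv2.imwrite(f'pics/{n}0.png',cv2.resize(im,(800,600))); print(n,c['xyz'],c['rotation'],c['fx'])
E
```

```text
0.014 [ 0.2506 -0.5718  0.2355] [[ 0.916   0.4012 -0.0005]
 [ 0.4012 -0.916   0.0022]
 [ 0.0004 -0.0022 -1.    ]] 1.0003982552793795
top [ 0.3911 -0.0013  1.0083] [[ 0.0303 -0.9842  0.1746]
 [-0.9994 -0.0332 -0.0136]
 [ 0.0192 -0.1741 -0.9845]] 404.1802288286674
scene [0.1549 0.7894 0.6087] [[-0.8999 -0.2033  0.3858]
 [-0.4359  0.4463 -0.7816]
 [-0.0133 -0.8715 -0.4902]] 390.9099186199677
```

View pics/top0.png

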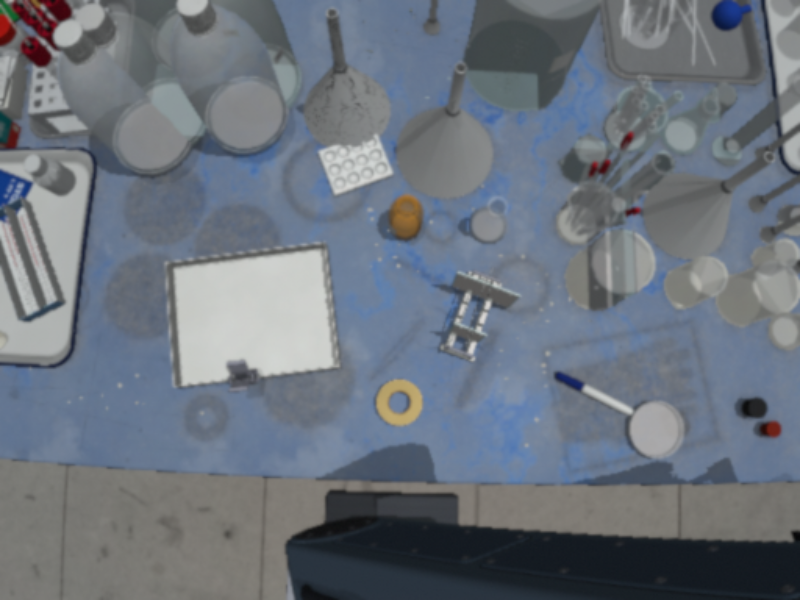

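View pics/scene0.png

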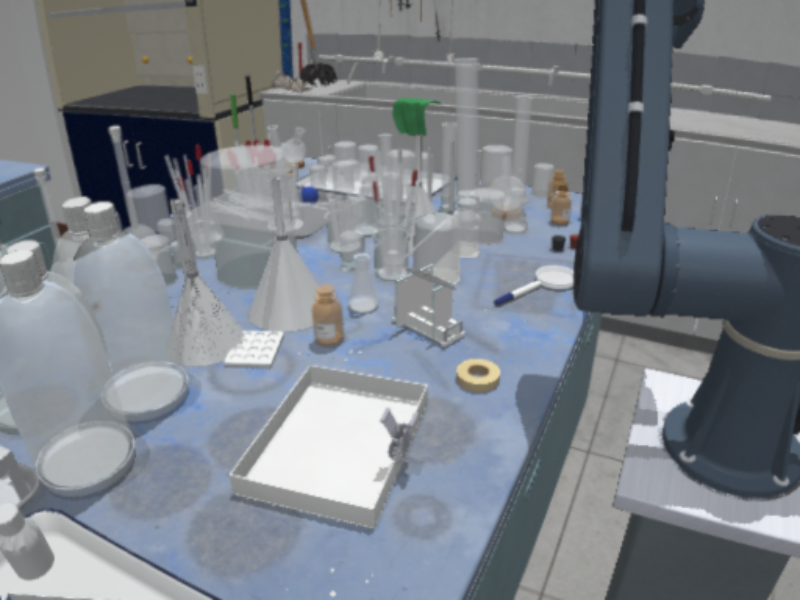

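The top view shows the carton at about (250,315) with the clip on its near wall at (241,375), and the rack at about (475,315). The broad plate is at (487,288), with the tweezers across towards the narrow plate near (463,330). Next I'll enlarge both areas and use the depth data.

Run:
```python
from h import *
np.set_printoptions(precision=4,suppress=True)
im,d,c=load('top')
A=cv2.resize(im[165:245,265:345],(400,400),interpolation=cv2.INTER_CUBIC)
B=cv2.resize(im[150:255,100:225],(400,336),interpolation=cv2.INTER_CUBIC)
C=np.zeros((400,800,3),np.uint8);C[:,:400]=A;C[:336,400:]=B
cv2.imwrite('pics/crop1.png',C)
P=cloud(c,d)
Q=P[165:245,265:345].reshape(-1,3); Q=Q[np.isfinite(Q[:,0])]
for lo,hi in((.09,.104),(.104,.111),(.111,.12),(.028,.045)):
    q=Q[(Q[:,2]>lo)&(Q[:,2]<hi)]
    if len(q)>5:
        m=q.mean(0);w,v=np.linalg.eigh(np.cov(q[:,:2].T)); print(lo,hi,len(q),m,v[:,1],np.sqrt(w),q.min(0),q.max(0))
Q=P[150:255,100:225].reshape(-1,3); Q=Q[np.isfinite(Q[:,0])]
q=Q[(Q[:,2]>.045)&(Q[:,2]<.2)]; m=q.mean(0);w,v=np.linalg.eigh(np.cov(q[:,:2].T)); print('clip',len(q),m,v[:,1],np.sqrt(w),q.min(0),q.max(0))
q=Q[(Q[:,2]>.032)&(Q[:,2]<.042)]
r=cv2.minAreaRect(q[:,:2].astype(np.float32)); print('carton',r,len(q))
# table height check
print(P[230,250],P[130,100])
```

```text
0.09 0.104 85 [ 0.5594 -0.1239  0.0976] [-0.9297  0.3683] [0.0267 0.0322] [ 0.5021 -0.1778  0.0902] [ 0.5942 -0.0815  0.1035]
0.104 0.111 103 [ 0.5577 -0.1235  0.1076] [-0.8999  0.436 ] [0.0251 0.035 ] [ 0.4955 -0.1787  0.1042] [ 0.6002 -0.0832  0.111 ]
0.111 0.12 65 [ 0.5393 -0.1164  0.114 ] [-0.9471  0.321 ] [0.0052 0.0328] [ 0.4861 -0.1483  0.1111] [ 0.6046 -0.0988  0.1185]
0.028 0.045 391 [ 0.545  -0.1176  0.0342] [-0.94    0.3412] [0.019  0.0427] [ 0.4774 -0.1772  0.0281] [ 0.6132 -0.0756  0.0449]
clip 241 [0.4345 0.2302 0.0753] [-0.9791 -0.2032] [0.0097 0.0123] [0.4106 0.2106 0.0453] [0.457  0.2509 0.0946]
carton ((0.5298705697059631, 0.2321566343307495), (0.21054600179195404, 0.26161718368530273), 9.168251037597656) 384
[ 0.4718  0.0082 -0.0002] [0.7212 0.4157 0.001 ]
```

View pics/crop1.png

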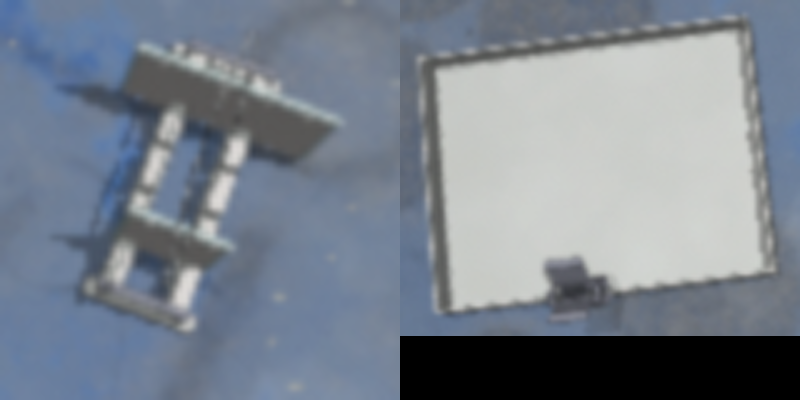

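The crop shows the broad plate's top edge running from about (140,45) to (340,123), on the far side of the rack. The narrow plate runs from (128,208) to (235,245). The clip sits at about (570,290) on the carton's near wall. From depth, the tweezers' line is centred near (0.54,-0.117) along the rack axis. I'll move above them.

>>> send_rows --pt "0 0.0292 -0.0202 -0.003 0" --pt "0 0.0292 -0.0202 -0.003 0" --pt "0 0.0292 -0.0202 -0.003 0" --pt "0 0.0292 -0.0202 -0.003 0" --pt "0 0.0292 -0.0202 -0.003 0" --pt "0 0.0292 -0.0202 -0.003 0" --pt "0 0.0292 -0.0202 -0.003 0" --pt "0 0.0292 -0.0202 -0.003 0" --pt "0 0.0292 -0.0202 -0.003 0" --pt "0 0.0292 -0.0202 -0.003 0" --pt "0 0.0292 -0.0202 -0.003 0" --pt "0 0.0292 -0.0202 -0.003 0" --pt "0 0.0292 -0.0202 -0.003 0" --pt "0 0.0292 -0.0202 -0.003 0" --pt "0 0.0292 -0.0202 -0.003 0"

```text
time_s: 1.35
position: [0.5308, -0.1174, 0.2814]
tcp_rot: [[0.916, 0.401, -0.001], [0.401, -0.916, 0.0], [-0.001, -0.001, -1.0]]
force: [1.0, -1.1, -0.4]
opening: 1.0
grasp_force: 0.0
```

>>> send_rows --pt "0 0 0 0 -0.125" --pt "0 0 0 0 -0.125" --pt "0 0 0 0 -0.125" --pt "0 0 0 0 -0.125" --pt "0 0 0 0 -0.125" --pt "0 0 0 0 -0.125" --pt "0 0 0 0 -0.125" --pt "0 0 0 0 -0.125" --pt "0 0 0 0 -0.125" --pt "0 0 0 0 -0.125" --pt "0 0 0 0 -0.125" --pt "0 0 0 0 -0.125" --pt "0 0 0 0 -0.125" --pt "0 0 0 0 -0.125" --pt "0 0 0 0 -0.125" --pt "0 0 0 0 -0.125" --pt "0 0 0 0 -0.125" --pt "0 0 0 0 -0.125" --pt "0 0 0 0 -0.125" --pt "0 0 0 0 0"

```text
time_s: 3.02
position: [0.5301, -0.1191, 0.2811]
tcp_rot: [[-0.939, 0.345, -0.001], [0.345, 0.939, 0.0], [0.001, 0.0, -1.0]]
force: [0.2, 0.2, 0.4]
opening: 1.004
grasp_force: 0.0
```

Run:
```python
from h import *
np.set_printoptions(precision=4,suppress=True)
s=read_state(); print(s['time_s'],s['position'],s['tcp_rot'],s['joint_positions'])
im,d,c=snap('wrist'); print(c['xyz'],c['rotation'])
cv2.imwrite('pics/w1.png',cv2.resize(im,(800,600)))
P=cloud(c,d); Q=P.reshape(-1,3); Q=Q[np.isfinite(Q[:,0])]
for lo,hi in((.08,.104),(.104,.1095),(.1095,.125)):
    q=Q[(Q[:,2]>lo)&(Q[:,2]<hi)&(abs(Q[:,0]-.55)<.1)&(abs(Q[:,1]+.12)<.1)]
    if len(q)>5:
        m=q.mean(0);w,v=np.linalg.eigh(np.cov(q[:,:2].T)); print(lo,hi,len(q),m,v[:,1],np.sqrt(w),q.min(0),q.max(0),cv2.minAreaRect(q[:,:2].astype(np.float32)))
it,dt,ct=load('top')
for u,v in((293,174),(333,189.6),(290.6,206.6),(312,214)): print(atz(ct,u,v,.108))
```

```text
3.0167 [ 0.5301 -0.1191  0.2811] [[-0.9388  0.3445 -0.001 ]
 [ 0.3445  0.9388  0.0004]
 [ 0.0011  0.     -1.    ]] [-24.451   20.9552  90.7246  -0.0033  68.3819 -94.2969]
[ 0.4528 -0.0902  0.4279] [[ 0.3449  0.8961  0.2792]
 [ 0.9386 -0.3296 -0.1016]
 [ 0.0009  0.2971 -0.9548]]
0.08 0.104 982 [ 0.5624 -0.1251  0.0925] [-0.8707  0.4918] [0.0263 0.0293] [ 0.5014 -0.1771  0.08  ] [ 0.5934 -0.0808  0.104 ] ((0.5426713824272156, -0.11841009557247162), (0.09879166632890701, 0.07338226586580276), 70.68098449707031)
0.104 0.1095 512 [ 0.5554 -0.1211  0.1062] [-0.8946  0.447 ] [0.0252 0.0345] [ 0.5016 -0.1773  0.104 ] [ 0.6027 -0.0803  0.1094] ((0.5570105910301208, -0.11323677003383636), (0.09274940937757492, 0.1022157147526741), 49.74347686767578)
0.1095 0.125 339 [ 0.5353 -0.1142  0.1125] [-0.9459  0.3246] [0.0041 0.0342] [ 0.4848 -0.1379  0.1095] [ 0.6032 -0.096   0.1153] ((0.5437266230583191, -0.11714020371437073), (0.011570139788091183, 0.1243320032954216), 70.45616912841797)
[ 0.5941 -0.0866  0.108 ]
[ 0.561  -0.1788  0.108 ]
[ 0.5187 -0.0824  0.108 ]
[ 0.5034 -0.131   0.108 ]
```

View pics/w1.png

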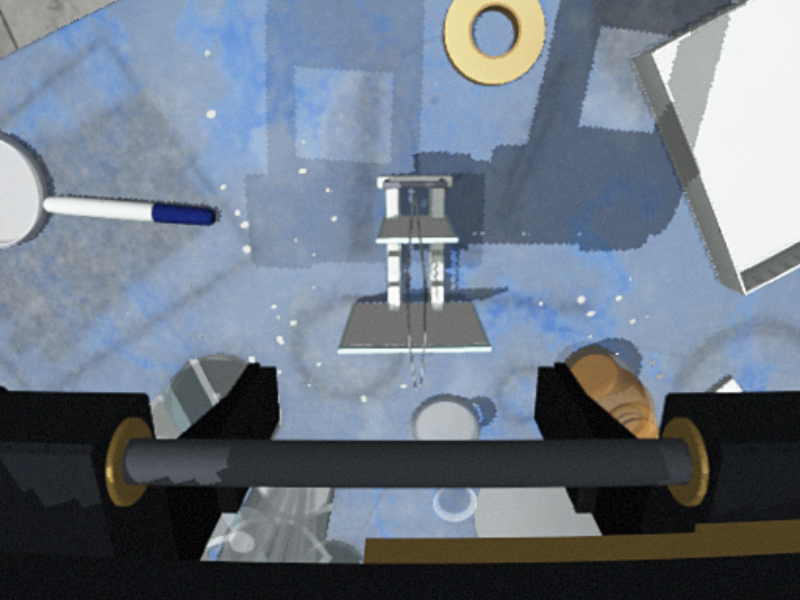

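The wrist view shows the tweezers as two thin arms from (415,185) to (418,385), centred near (0.544,-0.117) and square to the tool. The broad plate's edge runs along (340..490,350).

>>> send_rows --pt "0 -0.003 0.0016 0.029 0" --pt "50 -0.003 0.0016 0.029 0" --pt "100 -0.003 0.0017 0.029 -0.01" --pt "140 -0.0031 0.0017 0.029 0" --pt "140 0 0 0.025 0" --pt "140 0 0 0.02 0" --pt "140 0 0 0.013 0" --pt "140 0 0 0 0" --pt "140 0 0 0 0"

```text
time_s: 3.82
position: [0.5436, -0.117, 0.1069]
tcp_rot: [[-0.941, 0.339, -0.002], [0.339, 0.941, 0.001], [0.002, 0.0, -1.0]]
force: [0.3, 0.8, -0.0]
opening: 0.502
grasp_force: 0.0
```

Run:
```python
from h import *
np.set_printoptions(precision=4,suppress=True)
im,d,c=load('wrist')
a=atz(c,217.6,224,.108);b=atz(c,313.6,224,.108);print(a,b,(a+b)/2,np.degrees(np.arctan2(*(a-b)[:2][::-1]))) 
s=read_state(); print(s['time_s'],s['position'],s['tcp_rot'],s['opening'],s['force'])
im,d,c=snap('wrist'); cv2.imwrite('pics/w2.png',cv2.resize(im,(800,600)))
```

```text
[ 0.5614 -0.1753  0.108 ] [ 0.5948 -0.0845  0.108 ] [ 0.5781 -0.1299  0.108 ] -110.20935613724018
3.8167 [ 0.5436 -0.117   0.1069] [[-0.9408  0.339  -0.0019]
 [ 0.339   0.9408  0.0008]
 [ 0.002   0.0001 -1.    ]] 0.5020236936640504 [ 0.2529  0.8104 -0.0347]
```

View pics/w2.png

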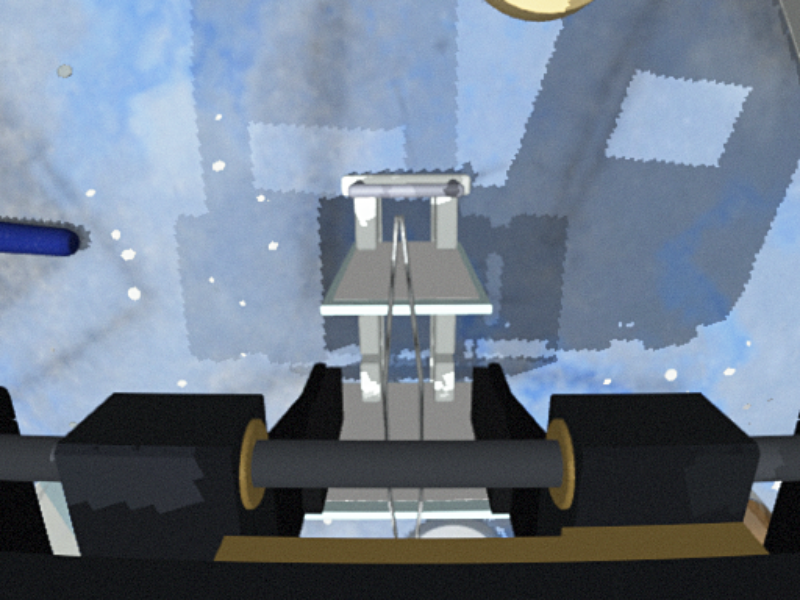

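The tweezers at x≈403 lie midway between the fingers (340 and 472). I'll close and lift.

>>> send_rows --pt "180 0 0 0 0" --pt "200 0 0 0 0" --pt "215 0 0 0 0" --pt "230 0 0 0 0" --pt "255 0 0 0 0" --pt "255 0 0 0 0" --pt "255 0 0 0 0" --pt "255 0 0 0 0"

```text
time_s: 4.53
position: [0.5443, -0.1173, 0.1078]
tcp_rot: [[-0.941, 0.337, 0.001], [0.337, 0.941, -0.0], [-0.001, -0.0, -1.0]]
force: [-0.6, -0.4, 2.9]
opening: 0.128
grasp_force: 30.0
```

>>> send_rows --pt "255 0 0 -0.004 0" --pt "255 0 0 -0.008 0" --pt "255 0 0 -0.015 0" --pt "255 0 0 -0.02 0" --pt "255 0 0 -0.02 0" --pt "255 0 0 -0.02 0" --pt "255 0 0 -0.015 0" --pt "255 0 0 0 0"

```text
time_s: 5.2
position: [0.5461, -0.1179, 0.2133]
tcp_rot: [[-0.942, 0.337, 0.007], [0.337, 0.942, -0.003], [-0.008, -0.0, -1.0]]
force: [0.5, -0.9, 0.4]
opening: 0.129
grasp_force: 30.0
```

Run:
```python
from h import *
np.set_printoptions(precision=4,suppress=True)
s=read_state(); print(s['time_s'],s['position'],s['opening'],s['grasp_force'])
im,d,c=snap('wrist'); cv2.imwrite('/tmp/w3.png',im)
# carton & clip from top depth
im,d,c=load('top'); P=cloud(c,d)
Q=P[150:255,100:225].reshape(-1,3); Q=Q[np.isfinite(Q[:,0])]
for lo,hi in((.045,.06),(.06,.07),(.07,.082),(.082,.1)):
    q=Q[(Q[:,2]>lo)&(Q[:,2]<hi)]; print(lo,len(q),q.mean(0),cv2.minAreaRect(q[:,:2].astype(np.float32)))
# carton corners px in crop (scale 3.2)
for u,v in((420,60),(745,18),(775,270),(440,310)):
    print(atz(c,100+(u-400)/3.2,150+v/3.2,.038))
```

```text
5.2 [ 0.5461 -0.1179  0.2133] 0.12924342940615566 29.995987601723755
0.045 19 [0.4343 0.2234 0.0559] ((0.43249616026878357, 0.23019815981388092), (0.021765653043985367, 0.03562279790639877), 11.869022369384766)
0.06 75 [0.4344 0.2304 0.0638] ((0.4343019723892212, 0.230658158659935), (0.015145674347877502, 0.04069745913147926), 8.709684371948242)
0.07 63 [0.4355 0.2315 0.0764] ((0.4340507984161377, 0.23096896708011627), (0.02926458790898323, 0.0266916174441576), 10.618607521057129)
0.082 84 [0.4338 0.2307 0.0891] ((0.4335562288761139, 0.2309991419315338), (0.04335802420973778, 0.026698384433984756), 9.193856239318848)
[0.6081 0.3726 0.038 ]
[0.6493 0.1189 0.038 ]
[0.4556 0.0861 0.038 ]
[0.4155 0.3389 0.038 ]
```

The fingertips reach 19 mm past the grasp point, so the tweezers can't be laid flat with this grip. I'll set them back down, take them again at the fingertips, and then go to the lid.

>>> send_rows --pt "255 0 0 0 0" --pt "255 0.001 0 0.03 0" --pt "255 0.001 0 0.03 0" --pt "255 0 0 0.025 0" --pt "255 0 0 0.01 0" --pt "255 0 0 0 0"

```text
time_s: 5.75
position: [0.5395, -0.1154, 0.111]
tcp_rot: [[-0.941, 0.337, -0.008], [0.337, 0.941, 0.003], [0.008, 0.001, -1.0]]
force: [-0.9, 0.3, 0.1]
opening: 0.127
grasp_force: 30.0
```

>>> send_rows --pt "255 0 0 0 0" --pt "255 0 0 0 0"

```text
time_s: 5.92
position: [0.543, -0.1169, 0.1153]
tcp_rot: [[-0.941, 0.337, 0.002], [0.337, 0.941, -0.001], [-0.002, -0.0, -1.0]]
force: [0.7, -0.2, -0.4]
opening: 0.128
grasp_force: 30.0
```

>>> send_rows --pt "255 -0.0003 0 0.003 0" --pt "255 -0.0003 0 0.003 0" --pt "255 0 0 0.0012 0" --pt "255 0 0 0 0" --pt "255 0 0 0 0" --pt "255 0 0 0 0"

```text
time_s: 6.42
position: [0.5431, -0.1168, 0.1079]
tcp_rot: [[-0.941, 0.337, 0.001], [0.337, 0.941, -0.0], [-0.001, -0.0, -1.0]]
force: [0.4, -0.3, 2.3]
opening: 0.129
grasp_force: 30.0
```

>>> send_rows --pt "210 0 0 0 0" --pt "200 0 0 0 0" --pt "185 0 0 0 0" --pt "175 0 0 0 0" --pt "175 0 0 -0.006 0" --pt "175 0 0 -0.006 0" --pt "175 0 0 -0.002 0" --pt "175 0 0 0 0" --pt "175 0 0 0 0" --pt "175 0 0 0 0"

```text
time_s: 7.25
position: [0.5427, -0.1166, 0.1214]
tcp_rot: [[-0.941, 0.337, 0.0], [0.337, 0.941, -0.0], [-0.0, -0.0, -1.0]]
force: [-0.1, 0.0, -0.5]
opening: 0.314
grasp_force: 0.0
```

>>> send_rows --pt "195 0 0 0 0" --pt "210 0 0 0 0" --pt "220 0 0 0 0" --pt "235 0 0 0 0" --pt "255 0 0 0 0" --pt "255 0 0 0 0" --pt "255 0 0 0 0" --pt "255 0 0 0 0" --pt "255 0 0 -0.004 0" --pt "255 0 0 -0.008 0" --pt "255 0 0 -0.014 0" --pt "255 0 0 -0.018 0" --pt "255 0 0 -0.018 0" --pt "255 0 0 -0.014 0" --pt "255 0 0 -0.008 0" --pt "255 0 0 -0.004 0" --pt "255 0 0 0 0" --pt "255 0 0 0 0"

```text
time_s: 8.75
position: [0.5424, -0.1166, 0.2091]
tcp_rot: [[-0.941, 0.337, -0.001], [0.337, 0.941, 0.0], [0.001, 0.0, -1.0]]
force: [0.1, 0.2, -0.8]
opening: 0.132
grasp_force: 30.0
```

Run:
```python
from h import *
np.set_printoptions(precision=4,suppress=True)
s=read_state(); print(s['time_s'],s['position'],s['opening'],s['grasp_force'])
im,d,c=snap('wrist'); s=capture('scene')[0]; 
C=np.zeros((400,800,3),np.uint8); C[:,:400]=cv2.resize(im,(400,400)); C[:,400:]=cv2.resize(s[140:240,220:320],(400,400)); cv2.imwrite('pics/w3.png',C)
```

```text
8.75 [ 0.5424 -0.1166  0.2091] 0.132052134377435 29.993426402302248
```

View pics/w3.png

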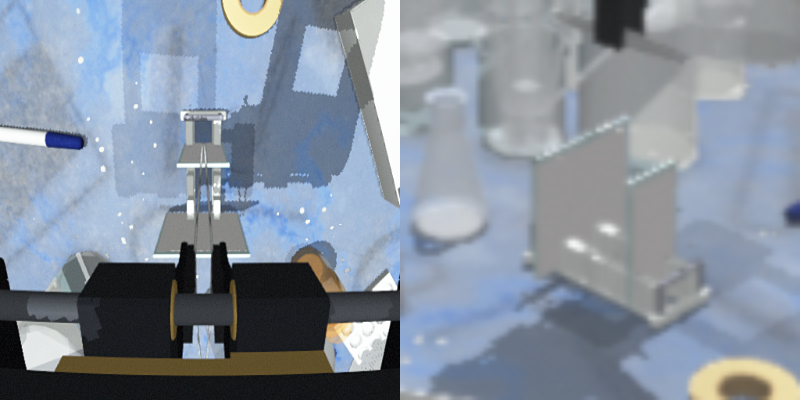

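The tweezers are held level and both plates still stand. I'll carry them to the lid.

>>> send_rows --pt "255 0.0025 0.0095 -0.002 0" --pt "255 0.0051 0.0189 -0.004 0" --pt "255 0.0076 0.0284 -0.004 0" --pt "255 0.0076 0.0284 0 0" --pt "255 0.0076 0.0284 0 0" --pt "255 0.0076 0.0284 0 0" --pt "255 0.0076 0.0284 0 0" --pt "255 0.0076 0.0284 0 0" --pt "255 0.0076 0.0284 0 0" --pt "255 0.0076 0.0284 0 0" --pt "255 0.0076 0.0284 0 0" --pt "255 0.0076 0.0284 0 0" --pt "255 0.0051 0.0189 0 0" --pt "255 0.0025 0.0095 0 0" --pt "255 0 0 0 0"

```text
time_s: 10.1
position: [0.5711, 0.2373, 0.2187]
tcp_rot: [[-0.943, 0.334, -0.001], [0.334, 0.943, 0.0], [0.001, 0.0, -1.0]]
force: [0.2, -1.2, 0.8]
opening: 0.13
grasp_force: 30.0
```

>>> send_rows --pt "255 0 0 0 0.06" --pt "255 0 0 0 0.12" --pt "255 0 0 0 0.12" --pt "255 0 0 0 0.12" --pt "255 0 0 0 0.12" --pt "255 0 0 0 0.12" --pt "255 0 0 0 0.12" --pt "255 0 0 0 0.12" --pt "255 0 0 0 0.1" --pt "255 0 0 0 0.06" --pt "255 0 0 0 0" --pt "255 0 0 0 0"

```text
time_s: 11.1
position: [0.5715, 0.2337, 0.2191]
tcp_rot: [[-0.167, 0.986, -0.001], [0.986, 0.167, -0.001], [-0.0, -0.001, -1.0]]
force: [-0.2, -0.4, -0.1]
opening: 0.127
grasp_force: 30.0
```

Run:
```python
from h import *
np.set_printoptions(precision=4,suppress=True)
s=read_state(); print(s['time_s'],s['position'],s['tcp_rot'],s['opening'],s['grasp_force'],s['joint_positions'])
im,d,c=snap('wrist'); cv2.imwrite('pics/w4.png',cv2.resize(im,(800,600)))
P=cloud(c,d);Q=P.reshape(-1,3);Q=Q[np.isfinite(Q[:,0])]
q=Q[(Q[:,2]>.03)&(Q[:,2]<.042)&(Q[:,0]<.7)&(Q[:,0]>.37)&(Q[:,1]>.05)];print(cv2.minAreaRect(q[:,:2].astype(np.float32)))
for lo,hi in((.05,.07),(.07,.082),(.084,.095)):
    q=Q[(Q[:,2]>lo)&(Q[:,2]<hi)&(abs(Q[:,0]-.434)<.05)&(abs(Q[:,1]-.23)<.05)]; print(lo,len(q),q.mean(0),q.max(0),cv2.minAreaRect(q[:,:2].astype(np.float32)))
```

```text
11.1 [0.5715 0.2337 0.2191] [[-0.1666  0.986  -0.0009]
 [ 0.986   0.1666 -0.0006]
 [-0.0005 -0.001  -1.    ]] 0.12671240243473988 29.99362930613188 [11.8932 30.773  84.2046 -0.0273 65.0793  2.3117]
((0.5288603901863098, 0.2327955812215805), (0.20969034731388092, 0.25949588418006897), 8.736320495605469)
0.05 854 [0.4319 0.2341 0.0607] [0.446  0.2548 0.07  ] ((0.4333283007144928, 0.23254609107971191), (0.021205227822065353, 0.04484368488192558), 10.878793716430664)
0.07 440 [0.4217 0.2312 0.0762] [0.4464 0.2486 0.082 ] ((0.43278706073760986, 0.23251736164093018), (0.032195400446653366, 0.02866840735077858), 9.577435493469238)
0.084 561 [0.4339 0.233  0.0889] [0.458  0.2498 0.0918] ((0.43393513560295105, 0.23265886306762695), (0.04480897635221481, 0.028531333431601524), 8.496832847595215)
```

View pics/w4.png

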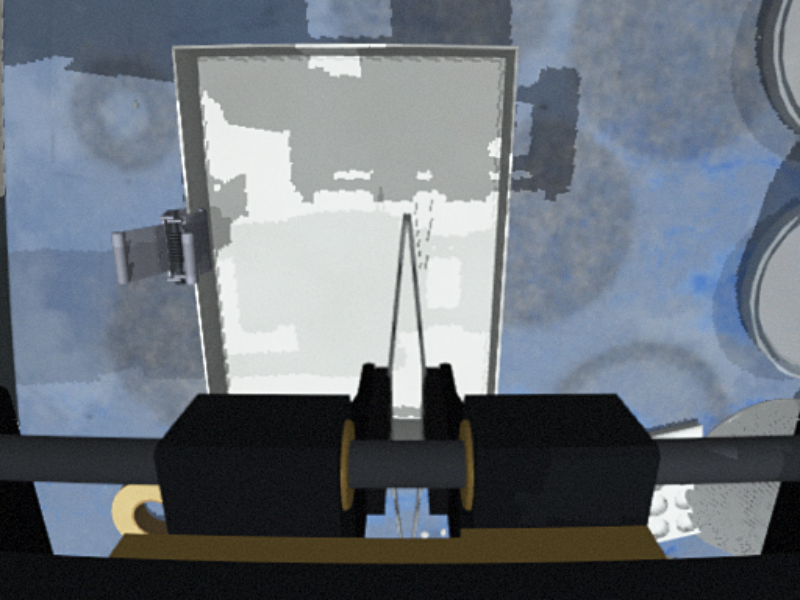

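The tweezers are held along the lid's length, and the clip at (150,250) is well clear of the gripper. I'll lower them.

>>> send_rows --pt "255 0 0 0.01 0" --pt "255 0 0 0.02 0" --pt "255 0 0 0.03 0" --pt "255 0 0 0.03 0" --pt "255 0 0 0.03 0" --pt "255 0 0 0.03 0" --pt "255 0 0 0.02 0" --pt "255 0 0 0.015 0" --pt "255 0 0 0.01 0" --pt "255 0 0 0.003 0" --pt "255 0 0 0 0" --pt "255 0 0 0 0" --pt "255 0 0 0 0"

```text
time_s: 12.23
position: [0.5727, 0.2351, 0.0225]
tcp_rot: [[-0.166, 0.986, 0.002], [0.986, 0.166, 0.001], [0.0, 0.002, -1.0]]
force: [0.2, 0.5, -0.3]
opening: 0.126
grasp_force: 30.0
```

>>> send_rows --pt "255 0 0 0.002 0" --pt "255 0 0 0.002 0" --pt "255 0 0 0.0013 0" --pt "255 0 0 0 0" --pt "255 0 0 0 0"

```text
time_s: 12.65
position: [0.572, 0.235, 0.0164]
tcp_rot: [[-0.166, 0.986, 0.001], [0.986, 0.166, 0.0], [0.0, 0.001, -1.0]]
force: [0.5, -0.4, 1.8]
opening: 0.128
grasp_force: 30.9
```

>>> send_rows --pt "220 0 0 0 0" --pt "212 0 0 0 0" --pt "200 0 0 0 0" --pt "185 0 0 0 0" --pt "170 0 0 0 0" --pt "160 0 0 0 0" --pt "160 0 0 -0.01 0" --pt "160 0 0 -0.03 0" --pt "160 0 0 -0.035 0" --pt "160 0 0 -0.035 0" --pt "120 0 0 -0.03 0" --pt "60 0 0 -0.02 0" --pt "0 0 0 0 0" --pt "0 0 0 0 0"

```text
time_s: 13.82
position: [0.5714, 0.2349, 0.1775]
tcp_rot: [[-0.166, 0.986, 0.001], [0.986, 0.166, 0.0], [0.0, 0.001, -1.0]]
force: [-0.6, -0.7, -0.4]
opening: 0.589
grasp_force: 0.0
```

Run:
```python
from h import *
np.set_printoptions(precision=4,suppress=True)
s=read_state(); print(s['time_s'],s['position'],s['tcp_rot'],s['opening'],s['grasp_force'])
im,d,c=snap('wrist'); cv2.imwrite('pics/w5.png',cv2.resize(im,(800,600)))
```

```text
13.8167 [0.5714 0.2349 0.1775] [[-0.1664  0.9861  0.0011]
 [ 0.9861  0.1664  0.0002]
 [ 0.0001  0.0012 -1.    ]] 0.5893565520993028 0.0
```

View pics/w5.png

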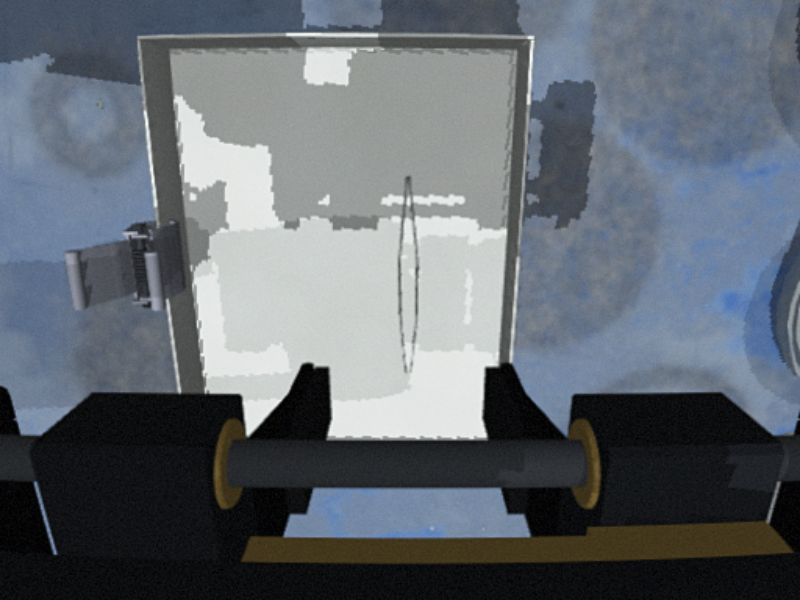

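The tweezers lie flat and released at (408,275). I'll re-measure the clip from this frame.

Run:
```python
from h import *
np.set_printoptions(precision=4,suppress=True)
im,d,c=load('wrist')
P=cloud(c,d);Q=P.reshape(-1,3);Q=Q[np.isfinite(Q[:,0])]
for lo,hi in((.05,.07),(.084,.095)):
    q=Q[(Q[:,2]>lo)&(Q[:,2]<hi)&(abs(Q[:,0]-.434)<.05)&(abs(Q[:,1]-.23)<.05)]; print(lo,len(q),q.min(0),q.max(0),cv2.minAreaRect(q[:,:2].astype(np.float32)))
R=np.array(read_state()['tcp_rot']); print(R.T@(np.array([.434,.2325,0])-np.array([.5714,.2349,0])))
```

```text
0.05 1177 [0.421  0.2114 0.05  ] [0.4462 0.2549 0.07  ] ((0.4335765838623047, 0.23293454945087433), (0.02141106314957142, 0.04376702383160591), 9.297767639160156)
0.084 783 [0.4097 0.216  0.0841] [0.458  0.2497 0.0922] ((0.4337235689163208, 0.23270168900489807), (0.04564221203327179, 0.028305940330028534), 8.826603889465332)
[ 0.0205 -0.1359  0.0003]
```

>>> send_rows --pt "0 0.0012 -0.008 0 0" --pt "0 0.0024 -0.016 0 0" --pt "0 0.0024 -0.016 0 0" --pt "0 0.0024 -0.016 0 0" --pt "0 0.0024 -0.016 0 0" --pt "0 0.0024 -0.016 0 0" --pt "0 0.0024 -0.016 0 0" --pt "0 0.0024 -0.016 0 0" --pt "0 0.0024 -0.0108 0 0" --pt "0 0.0012 -0.005 0 0" --pt "0 0 0 0 0" --pt "0 0 0 0 0" --pt "0 0 0 0 0"

```text
time_s: 14.95
position: [0.4353, 0.2338, 0.176]
tcp_rot: [[-0.166, 0.986, 0.001], [0.986, 0.166, 0.0], [0.0, 0.001, -1.0]]
force: [-0.4, -0.1, 0.9]
opening: 1.0
grasp_force: 0.0
```

>>> send_rows --pt "0 -0.0003 -0.0008 0.01 0" --pt "0 -0.0003 -0.0008 0.02 0" --pt "0 0 0 0.02 0" --pt "0 0 0 0.02 0" --pt "0 0 0 0.0125 0" --pt "0 0 0 0.005 0" --pt "0 0 0 0 0" --pt "0 0 0 0 0" --pt "0 0 0 0 0"

```text
time_s: 15.7
position: [0.4338, 0.233, 0.0892]
tcp_rot: [[-0.166, 0.986, 0.002], [0.986, 0.166, 0.001], [0.0, 0.002, -1.0]]
force: [-0.1, -0.1, 0.3]
opening: 1.001
grasp_force: 0.0
```

>>> send_rows --pt "60 0 0 0 0" --pt "100 0 0 0 0" --pt "115 0 0 0 0" --pt "130 0 0 0 0" --pt "145 0 0 0 0" --pt "160 0 0 0 0" --pt "175 0 0 0 0" --pt "190 0 0 0 0" --pt "210 0 0 0 0" --pt "230 0 0 0 0" --pt "255 0 0 0 0" --pt "255 0 0 0 0" --pt "255 0 0 0 0"

```text
time_s: 16.78
position: [0.4327, 0.2327, 0.0885]
tcp_rot: [[-0.166, 0.986, -0.0], [0.986, 0.166, -0.0], [-0.0, -0.0, -1.0]]
force: [-0.1, 0.3, -1.1]
opening: 0.223
grasp_force: 30.0
```

>>> send_rows --pt "255 0 0 -0.003 0" --pt "255 0 0 -0.006 0" --pt "255 0 0 -0.01 0" --pt "255 0 0 -0.015 0" --pt "255 0 0 -0.02 0" --pt "255 0 0 -0.025 0" --pt "255 0 0 -0.025 0" --pt "255 0 0 -0.02 0" --pt "255 0 0 -0.015 0" --pt "255 0 0 -0.008 0" --pt "255 0 0 -0.003 0" --pt "255 0 0 0 0" --pt "255 0 0 0 0" --pt "255 0 0 0 0"

```text
time_s: 17.95
position: [0.432, 0.2325, 0.2375]
tcp_rot: [[-0.166, 0.986, -0.002], [0.986, 0.166, -0.001], [-0.0, -0.002, -1.0]]
force: [-0.0, 0.1, -0.4]
opening: 0.225
grasp_force: 30.0
```

Run:
```python
from h import *
np.set_printoptions(precision=4,suppress=True)
s=read_state(); print(s['time_s'],s['position'],s['tcp_rot'],s['opening'],s['grasp_force'],s['force'])
im,d,c=snap('wrist'); im2,d2,c2=snap('scene'); im3,d3,c3=snap('top')
# project TCP into scene
p=np.array(s['position'])-[0,0,.03]
K=np.array([[c2['fx'],0,c2['cx']],[0,c2['fy'],c2['cy']],[0,0,1.]]);R=np.array(c2['rotation']).reshape(3,3)
q,_=cv2.projectPoints((R.T@(p-np.array(c2['xyz']))).reshape(1,3),np.zeros(3),np.zeros(3),K,np.array(c2['dist_coeffs'],float)); u,v=q.ravel().astype(int); print(u,v)
A=cv2.resize(im2[v-50:v+50,u-50:u+50],(400,400),interpolation=cv2.INTER_CUBIC)
B=cv2.resize(im[:, :],(400,300))
C=np.zeros((400,800,3),np.uint8);C[:,:400]=A;C[:300,400:]=B
cv2.imwrite('pics/s6.png',C)
# clip points in tool frame from scene+wrist clouds
R=np.array(s['tcp_rot'])
for dd,cc in((d,c),(d2,c2),(d3,c3)):
    Q=cloud(cc,dd).reshape(-1,3);Q=Q[np.isfinite(Q[:,0])]; t=(Q-np.array(s['position']))@R
    t=t[(abs(t[:,0])<.035)&(abs(t[:,1])<.04)&(t[:,2]>.016)&(t[:,2]<.09)]
    for lo,hi in((.016,.03),(.03,.045),(.045,.056),(.056,.07)):
        w=t[(t[:,2]>lo)&(t[:,2]<hi)]
        if len(w): print(lo,len(w),w.min(0),w.max(0))
```

```text
17.95 [0.432  0.2325 0.2375] [[-0.1662  0.9861 -0.0024]
 [ 0.9861  0.1662 -0.0007]
 [-0.0003 -0.0024 -1.    ]] 0.22538964807314002 29.980496764183044 [-0.0151  0.0741 -0.3821]
255 218
0.016 293 [-0.019  -0.0126  0.0161] [0.019  0.0139 0.0299]
0.03 1761 [-0.0222 -0.014   0.03  ] [0.0222 0.0171 0.045 ]
0.045 345 [-0.0044 -0.0172  0.045 ] [0.0191 0.0207 0.0559]
0.056 174 [-0.0076 -0.0177  0.0561] [0.0192 0.0209 0.0679]
0.016 52 [-0.0155 -0.0045  0.0165] [0.0166 0.0076 0.0293]
0.03 161 [-0.0201 -0.013   0.0301] [0.0242 0.0177 0.045 ]
0.045 64 [-0.0172 -0.0167  0.0452] [0.0212 0.0212 0.0559]
0.056 70 [-0.017  -0.017   0.0561] [0.0198 0.0215 0.0687]
0.016 17 [-0.0222 -0.0047  0.0188] [0.0059 0.0072 0.0296]
0.03 90 [-0.0245 -0.0149  0.0302] [0.0096 0.0171 0.0449]
0.045 14 [-0.021  -0.0165  0.0457] [-0.0015  0.0191  0.0544]
0.056 10 [-0.0214 -0.017   0.0564] [-0.0094  0.0177  0.0663]
```

View pics/s6.png

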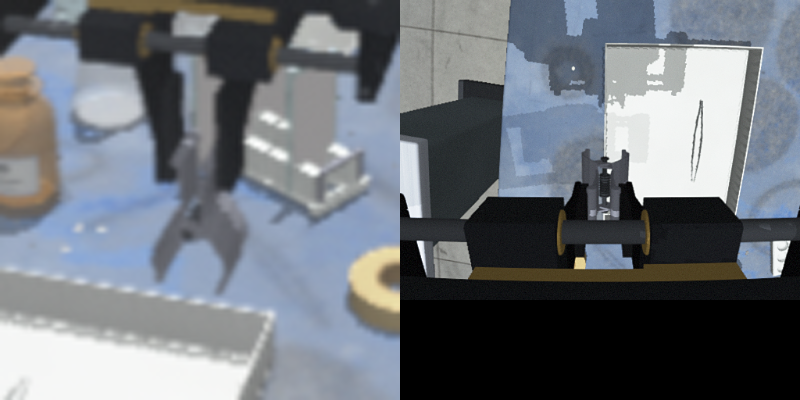

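The clip is held squeezed with its jaws wide open, and the lips are about 66 mm ahead of the TCP. I'll carry it over the broad plate.

>>> send_rows --pt "255 -0.0091 0.002 0 0" --pt "255 -0.0182 0.0039 0 0" --pt "255 -0.0273 0.0059 0 0" --pt "255 -0.0273 0.0059 0 0" --pt "255 -0.0273 0.0059 0 0" --pt "255 -0.0273 0.0059 0 0" --pt "255 -0.0273 0.0059 0 0" --pt "255 -0.0273 0.0059 0 0" --pt "255 -0.0273 0.0059 0 0" --pt "255 -0.0273 0.0059 0 0" --pt "255 -0.0273 0.0059 0 0" --pt "255 -0.0273 0.0059 0 0" --pt "255 -0.0273 0.0059 0 0" --pt "255 -0.0273 0.0059 0 0" --pt "255 -0.0182 0.0039 0 0" --pt "255 -0.0091 0.002 0 0" --pt "255 0 0 0 0"

```text
time_s: 19.52
position: [0.5782, -0.1329, 0.238]
tcp_rot: [[-0.164, 0.987, 0.0], [0.987, 0.164, -0.001], [-0.001, 0.0, -1.0]]
force: [-0.2, -0.0, -1.3]
opening: 0.23
grasp_force: 30.0
```

>>> send_rows --pt "255 0 0 0 0.05" --pt "255 0 0 0 0.1" --pt "255 0 0 0 0.1" --pt "255 0 0 0 0.1" --pt "255 0 0 0 0.1" --pt "255 0 0 0 0.067" --pt "255 0 0 0 0" --pt "255 0 0 0 0" --pt "255 0 0 0 0"

```text
time_s: 20.27
position: [0.5773, -0.1295, 0.2385]
tcp_rot: [[0.341, 0.94, -0.001], [0.94, -0.341, 0.001], [0.0, -0.001, -1.0]]
force: [0.6, 1.0, 0.3]
opening: 0.224
grasp_force: 30.0
```

```bash
cat > m.py <<'E'
from h import *
np.set_printoptions(precision=4,suppress=True)
s=read_state(); T=np.array(s['position']);R=np.array(s['tcp_rot']); print(s['time_s'],T,R,s['opening'],s['grasp_force'],s['force'])
im,d,c=snap('wrist'); cv2.imwrite('pics/w7.png',cv2.resize(im,(800,600)))
im3,d3,c3=snap('top'); im2,d2,c2=snap('scene')
for n,dd,cc in(('w',d,c),('t',d3,c3),('s',d2,c2)):
    Q=cloud(cc,dd).reshape(-1,3);Q=Q[np.isfinite(Q[:,0])]; t=(Q-T)@R
    w=t[(abs(t[:,0])<.04)&(abs(t[:,1])<.04)&(t[:,2]>.06)&(t[:,2]<.075)]
    if len(w): print(n,'lips',len(w),w.min(0),w.max(0))
    ez=T[2]-.108
    w=t[(abs(t[:,0])<.07)&(abs(t[:,1])<.02)&(t[:,2]>ez-.004)&(t[:,2]<ez+.005)]
    if len(w)>5: print(n,'edge',len(w),w.min(0),w.max(0),np.median(w,0),'slope/at0',np.polyfit(w[:,0],w[:,1],1))
E
python3 m.py
```

```text
20.2667 [ 0.5773 -0.1295  0.2385] [[ 0.3407  0.9402 -0.0007]
 [ 0.9402 -0.3407  0.0005]
 [ 0.0002 -0.0008 -1.    ]] 0.22350279327520745 29.981045722961426 [0.6101 0.9543 0.3093]
w lips 128 [ 0.0115 -0.0157  0.0601] [0.0191 0.0191 0.0678]
w edge 268 [-0.0087  0.0004  0.1302] [0.0489 0.003  0.1353] [0.0211 0.002  0.1323] slope/at0 [-0.0035  0.0017]
s lips 49 [-0.0185 -0.0175  0.0602] [0.0202 0.0206 0.0683]
s edge 36 [-0.0453 -0.0006  0.1299] [0.05   0.0044 0.1351] [0.0009 0.0016 0.1327] slope/at0 [-0.0121  0.0015]
```

View pics/w7.png

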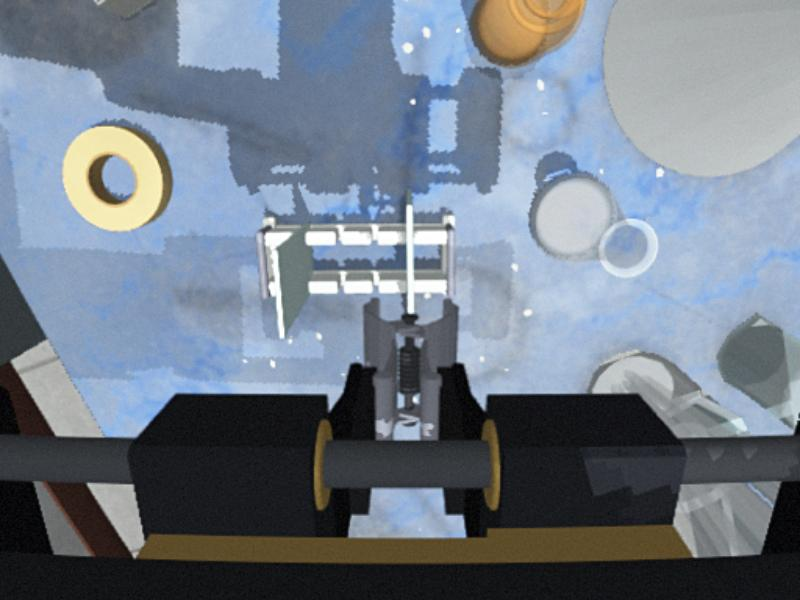

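The jaws straddle the plate edge: the edge is at tool y 1.7 mm and so is the lip centre, square in x. I'll lower the clip gently.

>>> send_rows --pt "255 0.0005 0 0.004 0" --pt "255 0.0005 0 0.008 0" --pt "255 0 0 0.01 0" --pt "255 0 0 0.01 0" --pt "255 0 0 0.01 0" --pt "255 0 0 0.008 0" --pt "255 0 0 0.006 0" --pt "255 0 0 0.006 0" --pt "255 0 0 0.006 0" --pt "255 0 0 0.005 0" --pt "255 0 0 0.004 0" --pt "255 0 0 0.002 0" --pt "255 0 0 0 0" --pt "255 0 0 0 0" --pt "255 0 0 0 0" --pt "255 0 0 0 0"

```text
time_s: 21.75
position: [0.5784, -0.1295, 0.16]
tcp_rot: [[0.343, 0.939, 0.001], [0.939, -0.343, -0.0], [-0.0, 0.001, -1.0]]
force: [0.7, 0.4, -0.5]
opening: 0.225
grasp_force: 30.0
```

```bash
python3 m.py
```

```text
21.75 [ 0.5784 -0.1295  0.16  ] [[ 0.3429  0.9394  0.0008]
 [ 0.9394 -0.3429 -0.0003]
 [-0.      0.0009 -1.    ]] 0.22523451362440008 29.981035888195038 [ 0.6635  0.3636 -0.48  ]
w lips 124 [ 0.0111 -0.0158  0.06  ] [0.019  0.0191 0.0684]
w edge 449 [-0.041  -0.0179  0.048 ] [0.0491 0.0199 0.0569] [0.0218 0.0001 0.0535] slope/at0 [ 0.009  -0.0006]
s lips 74 [-0.0398 -0.017   0.06  ] [0.0387 0.0225 0.0745]
s edge 66 [-0.0489 -0.0181  0.0487] [0.049  0.0194 0.0569] [ 0.0099 -0.0023  0.0541] slope/at0 [ 0.0918 -0.0057]
```

```bash
python3 -c "
from rig import *
print(hand_in())"
```

```text
the job is handed in; nothing more can be done
None
```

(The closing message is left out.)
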